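Roll a pipe stub into the V saddle and push it up to the stop

ROBOT

A 7-joint arm with a two-finger parallel gripper is mounted at the origin on the work surface. World frame = base frame: x ahead of the robot, y to its left, z up, the work surface at z = 0. Lengths are in m, angles in rad, forces in N, time in s.
With the tool pointing down it reaches from about 0.4 to 0.85 m from the base axis. Payload 4.5 kg.
Tool frame: the origin (TCP) lies midway between the tips of the shut fingers; the grasp point (between the pads) lies 19 mm behind it; z points along the fingers, y is the direction in which the jaws open and shut (so a half turn about z gives the same grasp; the last joint's range is limited). The gripper opens to 88 mm and grips with 3 to 60 N. Pads are 18 mm wide; open, the fingers measure 123 mm over their backs; the gripper's body (75 mm by 187 mm) begins 45 mm behind the grasp point.
Start: joints at [1.162, 0.689, -0.195, 1.565, 0.157, 0.902, -0.215], TCP at [0.268, -0.565, 0.239] pointing down, gripper open.
Joint ranges: [-3.01, 3.01], [-0.46, 2.08], [-1.47, 1.51], [0.13, 2.56], [-1, 4.14], [0.04, 2.09], [-2.66, 2.66]. Speed limits (rad/s): [2.57, 2.57, 3.14, 3.14, 3.14, 3.14, 3.14].

INTERFACE

Orientations are given as a unit quaternion [x, y, z, w].
In Python, from plant import r gives the robot as it stands. The module is installed in compiled form; this text tells all that it offers.
- The arm moves only by the tool carry_out, never from a script. Its argument "commands" is a list of rows, each a list of 6 numbers: the shift along the tool's x, y, z in m, then the turn, a rotation vector about the tool's x, y, z in degrees. In form: [[dx, dy, dz, wx, wy, wz], ...]. A call has 1 to 12 rows; each row is the pose to reach, as a shift and turn from the pose commanded when the call began, along the tool's axes at that moment; what a row does not reach only later rows make up. A row lasts 1/10 s, in which the tool goes at most 50 mm and 8.59 degrees, less where a joint would pass 70% of its speed; a pose out of reach is approached as far as the arm can. A call with a gripper value outside its range is refused whole. "fingers" is the closure in counts, from 0 (fully open) to 255 (shut), set as the call begins (left out, the last holds). The fingers move at their own pace and stop on an object; "grip_force" is the grip in N (left out, the last holds). Time passes only in rows, so rows that repeat a pose let the fingers close. It gives the time, the measured TCP pose, the force and the opening at its end, in the units of the state.
- r.get_state(): the state, without advancing time (a new reading comes with each control period).
- r.snapshot(name): name is "side" or "top" or "wrist"; returns a dict with "img" (400x640x3 uint8, blue, green, red), "intrinsics" (3x3 intrinsics, pixels), "extrinsics" (4x4, takes a point from camera to world coordinates); the wrist camera has in their place "tool_from_camera" (4x4, takes a point from camera to tool coordinates, whose origin is the TCP and whose axes are the flange's). Camera axes: x right, y down, z forward; pixel columns grow to the right and rows downward; lengths in m; the calibration is good to about 2 mm. The wrist camera is an equidistant fisheye: a pixel r from the principal point sees the ray r / f radians off the axis. A picture is of the moment at which its call begins: read the wrist's pose just before it. There is no depth.
- r.finish_job(): hands the job in, once; it reports no verdict.
Trained networks look in a picture, given as the dict that the camera call returned (one of the last four; its "shot" number tells which), for a name from the list of things; names that differ only in an ending like _2 or _b are one class to them, and where a whole thing is asked for, a point or a joint stands for the part that bears it (a point fixed in the world has none). Each returns a list of dicts, best first, with "p" (0 to 1); they miss things now and then, are a little off and sometimes report something else, mostly with a low value. They report only what shows in the picture. A call takes as long as a camera call. They do not tell look-alikes from the thing itself.
- r.spot_in(picture, label): "xyz" ([x, y, z] in m, in world coordinates, good to about 4 mm: the middle of the surface that is visible of it).
- r.spot_point(picture, label): "xyz" ([x, y, z] in m, in world coordinates, good to about 4 mm: a listed point, or the origin of a listed thing).
The state is a dict: "clock": time; "q": joint angles; "qd": joint speeds; "joint_torque": joint torques, N m; "tool_pos": TCP position; "eef_rot": TCP orientation; "contact_force": force on the tool from outside, world axes, zero at the start; "moment": the same for the moment, N m; "opening": opening from 0.0 (shut) to 1.0 (fully open).
Only numpy, scipy, OpenCV 4.12 (cv2) and the standard library are available. Lean on these libraries where they do the work, as an engineer would, in place of code of your own. Each camera call takes 0.05 s, during which the arm holds its last target.

TASK

Roll the round pipe stub along the bench by pushing its side with the fingers, up the ramp and into the V of the welded saddle, then push it endwise along the V until its end is against the upright stop plate. Never lift or carry the pipe, and leave everything else on the bench where it lies.

Things in the scene. Friction and masses are not known exactly. Their poses are not given: they have to be found in the camera images.
- pipe: Loose, smooth, lightly oiled round steel pipe stub lying on its side: 60 mm diameter, 130 mm long, 0.4 to 0.75 kg. Origin at its centre (30 mm above the bench at the start, 37.6 mm when seated). Its x axis runs along the pipe, at the start roughly along world x; y and z turn as it rolls. Starts left or right of the saddle, the square tube on the other side. Rolls readily when pushed at mid-height.
- saddle: Fixed steel V saddle. x runs along the V, away from the robot (little turned from world x), z up; origin on the bench under the pipe's final place. Symmetric across y: a ramp rises from the bench at y = 71 mm (18 degrees) to a 15 mm high flat crest (y = 25 to 21 mm), then a 30 degree flank falls to the bottom of the V at y = 0, 3 mm high. Runs from x = -130 mm (open end near the robot) to +65 mm.
- home (a point): Where the pipe's centre ends up: seated in the V with its far end against the stop plate; 37.6 mm above the bench over the saddle's origin, axes as the saddle's.
- stop (a point): Point on the face of the saddle's upright stop plate, at the far end of the V, 37.6 mm above the bench (65 mm beyond home along the saddle's x). The plate is 90 mm wide, 70 mm high, 6 mm thick, with a 45 mm high brace reaching 21 mm behind its face.
- square_tube: Loose square steel tube stub, 50 x 50 x 130 mm, 0.7 kg, lying on the other side of the saddle from the pipe; to be left alone. Origin at the centre of its underside, x along it.
- chip_hammer: Loose hammer, 270 mm long, lying beyond the work, farther from the robot than the pipe and tube; leave alone.
- wrench: Loose wrench, 200 mm long, lying beyond the work, farther from the robot than the pipe and tube; leave alone.
- weld_magnet: Loose square welding magnet, 90 x 90 x 22 mm, lying beyond the saddle; leave alone.
- wire_brush: Loose wire brush, 240 mm long, lying at the right; leave alone.
- flap_disc: Loose grinding disc with a centre hole, 115 mm across, 12 mm thick, lying flat at the left; leave alone.
- paste_jar: Loose lidded jar, 70 mm across, 70 mm tall, standing at the left; leave alone.
Not all that is in view belongs to the job. What is shaped like the pipe but green or pink is not meant.

How it is judged:
By the outcome, as a careful person would: the job done as asked, in the order asked, and still so for the second after the job is handed in, with the robot touching nothing.
It also fails if it takes over 58 s, if anything falls off the work surface, if the arm or the gripper's body presses on something with over 40 N, if the wrist force passes 120 N, or if a joint passes its speed limit or range.

## Working session

There is one attempt and no reset: what is moved stays moved. The work goes in short steps, Python scripts to look and compute and a tool call to move; the robot and the scene stay as the last step left them, time stands still between calls to the robot, and variables do not carry over. Pictures are saved under pics/ and viewed, and the job is handed in when it is done.

Besides the shell and the picture viewer there is one more tool, called as a command line: name --pt "numbers of a row" for each row, then --argument value for the rest. carry_out: Moves the arm, as the interface text tells. Its arguments: {"type":"object","properties":{"commands":{"type":"array","items":{"type":"array","items":{"type":"number"}}},"fingers":{"type":"number"},"grip_force":{"type":"number"}},"required":["commands"]}

```bash
mkdir -p pics
cat > h.py <<'E'
import numpy as np, cv2
from plant import r
from scipy.spatial.transform import Rotation as R
def proj(s,p):
    E=np.linalg.inv(s["extrinsics"]); c=E[:3,:3]@np.asarray(p)+E[:3,3]; u=np.array(s["intrinsics"])@c; return u[:2]/u[2]
def ray(s,u,v,z):
    K=np.array(s["intrinsics"]);E=np.array(s["extrinsics"]); d=E[:3,:3]@np.linalg.solve(K,[u,v,1]); o=E[:3,3]; t=(z-o[2])/d[2]; return o+t*d
E
python3 - <<'E'
from h import *
st=r.get_state(); print(st)
for n in ("top","side"):
    s=r.snapshot(n); cv2.imwrite(f"pics/{n}0.png",s["img"]); print(n,s["extrinsics"][:3],s["intrinsics"])
    for l in ("pipe","saddle","square_tube"):
        print(l,[(np.round(d["xyz"],3),round(d["p"],2)) for d in r.spot_point(s,l)])
    for l in ("home","stop"):
        print(l,[(np.round(d["xyz"],3),round(d["p"],2)) for d in r.spot_point(s,l)])
E
```

```text
{'clock': 0.0, 'q': array([ 1.16180412,  0.68997274, -0.19455334,  1.56636315,  0.15729942,
        0.90250404, -0.21509048]), 'qd': array([ 0.00092101,  0.00032043, -0.00016956, -0.00067886,  0.00063404,
       -0.00240469,  0.00020452]), 'joint_torque': array([-6.47214874e-04, -5.27564228e+01, -1.26708124e+00, -1.53428292e+01,
       -5.26438805e-02,  6.60439662e-03,  2.01096427e-04]), 'tool_pos': array([ 0.26748692, -0.5641531 ,  0.23791296]), 'eef_rot': array([ 9.75577540e-01,  2.19653375e-01, -2.57808670e-04, -8.89857152e-04]), 'contact_force': array([-0.15582769, -0.6218923 ,  0.18994058]), 'moment': array([-0.02682863,  0.01449935, -0.01547404]), 'opening': 1.0015839414329384}
top [[-6.27683046e-04 -9.98596374e-01  5.29611980e-02  4.83283912e-01]
 [-9.99993440e-01  4.37864432e-04 -3.59563419e-03 -3.14276888e-03]
 [ 3.56739744e-03 -5.29631075e-02 -9.98590098e-01  1.23848267e+00]] [[367.33096458   0.         318.58781906]
 [  0.         367.33096458 200.06173299]
 [  0.           0.           1.        ]]
pipe [(array([ 0.329, -0.126,  0.035]), 0.9), (array([0.362, 0.313, 0.03 ]
[... 249 characters left out ...]
.026, 0.038]), 0.87)]
stop [(array([0.675, 0.025, 0.036]), 0.62)]
side [[-0.81432904 -0.38196884  0.43699887 -0.2598341 ]
 [-0.58010833  0.51163571 -0.63380062  1.16958524]
 [ 0.01850786 -0.76962894 -0.63822312  1.24260085]] [[504.14282669   0.         322.18819943]
 [  0.         504.14282669 197.49048794]
 [  0.           0.           1.        ]]
pipe [(array([ 0.33 , -0.127,  0.029]), 0.77), (array([0.378, 0.125, 0.029]), 0.68), (array([0.363, 0.308, 0.03 ]), 0.66), (array([0.58 , 0.221, 0.032]), 0.57)]
saddle [(array([0.608, 0.033, 0.005]), 0.95)]
square_tube [(array([ 0.559, -0.235,  0.001]), 0.64)]
home [(array([0.605, 0.036, 0.039]), 0.88)]
stop [(array([0.675, 0.027, 0.04 ]), 0.77)]
```

View pics/top0.png

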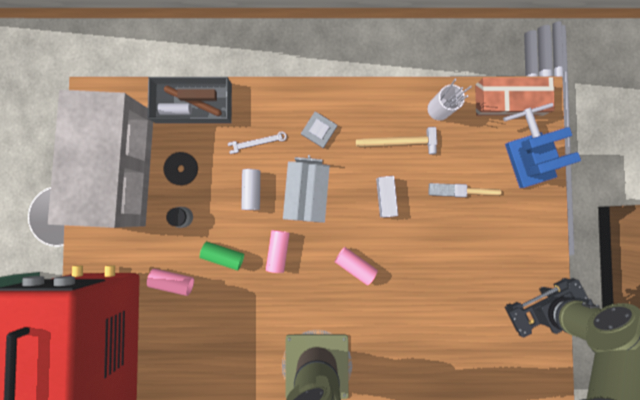

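View pics/side0.png

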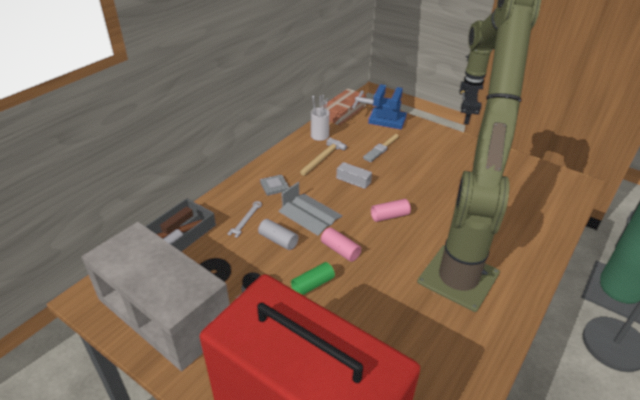

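Run:
```python
import cv2
a=cv2.imread("pics/top0.png")[80:260,180:400]
cv2.imwrite("pics/top0c.png",cv2.resize(a,None,fx=3.3,fy=3.3,interpolation=cv2.INTER_CUBIC))
```

```text
(no output)
```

View pics/top0c.png

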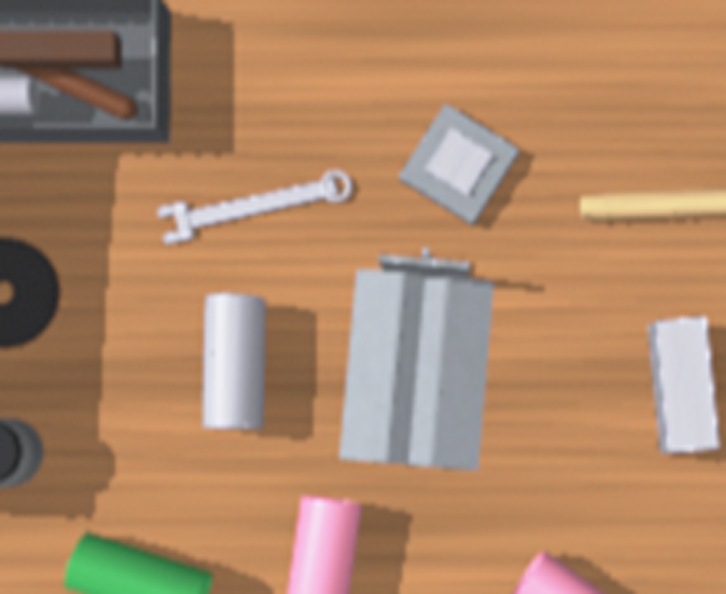

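The grey cylinder at top (251,190) / side (278,234) is the pipe. Look-alikes are pink at (278,252), (357,266) and (170,281), green at (222,256), and a small grey rod in the tray at (172,108). The crop shows the grey one is bare steel, left of the saddle, with the square tube at (388,197) on the right.

Run:
```python
from h import *
s=r.snapshot("top")
c=lambda u,v:( (u+.5)/3.3-.5+180,(v+.5)/3.3-.5+80)
for n,p,z in [("TL",(357,270),0),("BL",(340,460),0),("BR",(478,468),0),("TR",(493,283),0),("vtop",(412,275),.003),("vbot",(400,463),.003),
  ("pTL",(206,294),.03),("pTR",(265,296),.03),("pBL",(203,427),.03),("pBR",(262,430),.03)]:
    print(n,np.round(ray(s,*c(*p),z),4))
for x in range(2):
  s=r.snapshot("top")
  for l in ("pipe","saddle","home","stop"):
    print(l,[(np.round(d["xyz"],3),round(d["p"],2)) for d in r.spot_point(s,l)])
```

```text
TL [0.6802 0.0967 0.    ]
BL [0.485  0.1133 0.    ]
BR [ 0.4768 -0.0275  0.    ]
TR [ 0.6667 -0.0432  0.    ]
vtop [0.6745 0.04   0.003 ]
vbot [0.4819 0.052  0.003 ]
pTL [0.6512 0.2455 0.03  ]
pTR [0.6492 0.1864 0.03  ]
pBL [0.5179 0.2471 0.03  ]
pBR [0.5149 0.1883 0.03  ]
pipe [(array([0.586, 0.219, 0.029]), 0.91), (array([ 0.332, -0.128,  0.031]), 0.85), (array([0.364, 0.311, 0.032]), 0.76), (array([0.377, 0.13 , 0.033]), 0.75), (array([0.277, 0.472, 0.03 ]), 0.6)]
saddle [(array([ 0.605,  0.028, -0.003]), 0.97), (array([ 0.787, -0.003,  0.002]), 0.58)]
home [(array([0.609, 0.029, 0.034]), 0.64)]
stop [(array([0.674, 0.03 , 0.039]), 0.66)]
pipe [(array([ 0.333, -0.125,  0.029]), 0.95), (array([0.365, 0.309, 0.027]), 0.93), (array([0.377, 0.128, 0.03 ]), 0.91), (array([0.278, 0.474, 0.028]), 0.72), (array([0.584, 0.215, 0.029]), 0.66)]
saddle [(array([ 0.61 ,  0.028, -0.   ]), 0.95)]
home [(array([0.606, 0.025, 0.037]), 0.84)]
stop [(array([0.672, 0.026, 0.037]), 0.7)]
```

```bash
cat >> h.py <<'E'
def plan(xyz,yaw):
    st=r.get_state(); q=R.from_quat(st["eef_rot"]); 
    y=np.array([np.cos(np.radians(yaw)),np.sin(np.radians(yaw)),0]); z=np.array([0,0,-1.]); x=np.cross(y,z)
    T=R.from_matrix(np.c_[x,y,z])
    d=q.inv().apply(np.array(xyz)-st["tool_pos"]); w=np.degrees((q.inv()*T).as_rotvec())
    print("t",round(st["clock"],2),"pos",np.round(st["tool_pos"],4),"F",np.round(st["contact_force"],1),"yaw",round(np.degrees(np.arctan2(*q.apply([0,1,0])[[1,0]])),2))
    print("shift mm",np.round(d*1000,1),"turn",np.round(w,2)); print("tool axes x",np.round(q.apply([1,0,0]),3),"y",np.round(q.apply([0,1,0]),3))
E
python3 - <<'E'
from h import *
plan([.586,.29,.2],-4.8)
E
```

```text
t 1.15 pos [ 0.2678 -0.5647  0.2388] F [ 0.3 -0.9  0.3] yaw -64.63
shift mm [ 653.7 -636.    38.7] turn [ 1.000e-02  0.000e+00 -5.983e+01]
tool axes x [0.904 0.428 0.   ] y [ 0.428 -0.904  0.   ]
```

carry_out --pt "0.654 -0.636 0.03 0 0 -59.8" --pt "0.654 -0.636 0.03 0 0 -59.8" --pt "0.654 -0.636 0.03 0 0 -59.8" --pt "0.654 -0.636 0.03 0 0 -59.8" --pt "0.654 -0.636 0.03 0 0 -59.8" --pt "0.654 -0.636 0.03 0 0 -59.8" --pt "0.654 -0.636 0.03 0 0 -59.8" --pt "0.654 -0.636 0.03 0 0 -59.8" --pt "0.654 -0.636 0.03 0 0 -59.8" --pt "0.654 -0.636 0.03 0 0 -59.8" --pt "0.654 -0.636 0.03 0 0 -59.8" --pt "0.654 -0.636 0.03 0 0 -59.8" --fingers 0

```text
clock: 2.35
tool_pos: [0.4778, -0.0009, 0.2191]
eef_rot: [0.736, 0.677, 0.0, 0.0]
contact_force: [0.7, -0.4, 0.9]
opening: 0.998
```

Run:
```python
from h import *
plan([.586,.29,.2],-4.8)
```

```text
t 2.35 pos [ 0.4778 -0.0009  0.2191] F [ 0.7 -0.4  0.9] yaw -4.84
shift mm [299.   83.3  19.1] turn [ 0.04  0.02 -0.04]
tool axes x [ 0.084  0.996 -0.   ] y [ 0.996 -0.084  0.001]
```

carry_out --pt "0.299 0.083 0.015 0 0 0" --pt "0.299 0.083 0.015 0 0 0" --pt "0.299 0.083 0.015 0 0 0" --pt "0.299 0.083 0.015 0 0 0" --pt "0.299 0.083 0.015 0 0 0" --pt "0.299 0.083 0.015 0 0 0" --pt "0.299 0.083 0.015 0 0 0" --pt "0.299 0.083 0.015 0 0 0" --pt "0.299 0.083 0.015 0 0 0"

```text
clock: 3.25
tool_pos: [0.5849, 0.286, 0.2036]
eef_rot: [0.737, 0.676, -0.001, 0.001]
contact_force: [0.1, -1.5, 0.6]
opening: 1.0
```

Run:
```python
from h import *
plan([.586,.29,.06],-4.8)
s=r.snapshot("wrist"); cv2.imwrite("pics/w1.png",s["img"]); print(s["tool_from_camera"],s["intrinsics"])
for l in ("pipe","saddle","home","stop"):
    print(l,[(np.round(d["xyz"],3),round(d["p"],2)) for d in r.spot_point(s,l)])
```

```text
t 3.25 pos [0.5849 0.286  0.2036] F [ 0.1 -1.5  0.6] yaw -4.9
shift mm [  4.5   0.8 143.6] turn [-0.02  0.15 -0.1 ]
tool axes x [ 0.085  0.996 -0.003] y [ 0.996 -0.085 -0.   ]
[[ 8.14060602e-05 -9.61890497e-01 -2.73434938e-01  7.15246342e-02]
 [ 9.99999844e-01 -7.28595530e-05  5.54021955e-04  1.30477982e-03]
 [-5.52830801e-04 -2.73434941e-01  9.61890341e-01 -1.46631946e-01]
 [ 0.00000000e+00  0.00000000e+00  0.00000000e+00  1.00000000e+00]] [[309.70691629   0.         320.13565622]
 [  0.         309.70691629 198.42583964]
 [  0.           0.           1.        ]]
pipe [(array([0.367, 0.308, 0.03 ]), 0.94), (array([0.582, 0.218, 0.029]), 0.85), (array([0.281, 0.477, 0.034]), 0.64)]
saddle [(array([ 0.605,  0.036, -0.   ]), 0.71)]
home [(array([0.609, 0.031, 0.035]), 0.94), (array([0.492, 0.45 , 0.002]), 0.6)]
stop [(array([ 0.657,  0.46 , -0.002]), 0.68)]
```

View pics/w1.png

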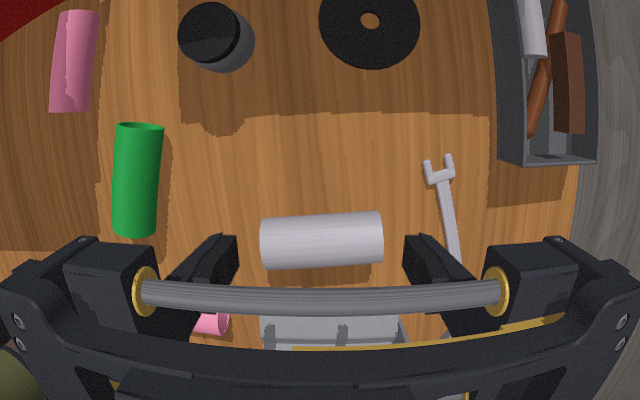

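carry_out --pt "0.006 0.001 0.05 0 0 0" --pt "0.006 0.001 0.09 0 0 0" --pt "0.006 0.001 0.12 0 0 0" --pt "0.006 0.001 0.14 0 0 0" --pt "0.006 0.001 0.155 0 0 0" --pt "0.006 0.001 0.165 0 0 0" --pt "0.006 0.001 0.175 0 0 0" --pt "0.006 0.001 0.175 0 0 0"

```text
clock: 4.3
tool_pos: [0.5862, 0.2937, 0.0283]
eef_rot: [0.736, 0.677, -0.001, -0.0]
contact_force: [-0.5, 0.1, 0.4]
opening: 1.001
```

Run:
```python
from h import *
plan([.585,.256,.026],-4.8)
s=r.snapshot("side"); cv2.imwrite("pics/s2.png",cv2.resize(s["img"][150:300,180:420],None,fx=3,fy=3))
```

```text
t 4.3 pos [0.5862 0.2937 0.0283] F [-0.5  0.1  0.4] yaw -4.84
shift mm [-37.7   2.    2.4] turn [-0.04  0.04 -0.04]
tool axes x [ 0.084  0.996 -0.001] y [ 0.996 -0.084 -0.001]
```

View pics/s2.png

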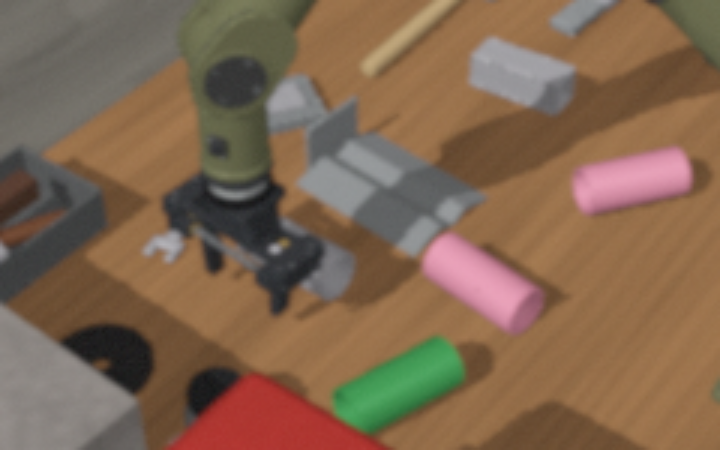

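carry_out --pt "-0.01 0.001 0.004 0 0 0" --pt "-0.02 0.001 0.008 0 0 0" --pt "-0.027 0.001 0.008 0 0 0" --pt "-0.031 0.001 0.008 0 0 0" --pt "-0.034 0.001 0.008 0 0 0" --pt "-0.037 0.001 0.008 0 0 0" --pt "-0.04 0.001 0.008 0 0 0" --pt "-0.043 0.001 0.008 0 0 0" --pt "-0.046 0.001 0.008 0 0 0" --pt "-0.049 0.001 0.008 0 0 0" --pt "-0.052 0.001 0.008 0 0 0" --pt "-0.055 0.001 0.008 0 0 0"

```text
clock: 5.55
tool_pos: [0.5828, 0.239, 0.021]
eef_rot: [0.736, 0.677, -0.0, 0.0]
contact_force: [-0.5, 1.1, 0.4]
opening: 0.999
```

```bash
cat >> h.py <<'E'
def look(n,crop=(80,260,180,400),cam="top",f=3.3):
    s=r.snapshot(cam); a,b,c,d=crop; cv2.imwrite(f"pics/{n}.png",cv2.resize(s["img"][a:b,c:d],None,fx=f,fy=f,interpolation=cv2.INTER_CUBIC))
    for l in ("pipe",): print(l,[(np.round(d["xyz"],3),round(d["p"],2)) for d in r.spot_point(s,l)])
    return s
E
python3 - <<'E'
from h import *
plan([.585,.18,.02],-4.8)
look("t3")
look("w3",(0,400,0,640),"wrist",1)
E
```

```text
t 5.55 pos [0.5828 0.239  0.021 ] F [-0.5  1.1  0.4] yaw -4.83
shift mm [-58.6   7.1   1. ] turn [ 0.    0.   -0.03]
tool axes x [ 0.084  0.996 -0.   ] y [ 0.996 -0.084  0.   ]
pipe [(array([0.378, 0.128, 0.028]), 0.83), (array([ 0.334, -0.124,  0.034]), 0.73), (array([0.585, 0.195, 0.029]), 0.71), (array([0.274, 0.471, 0.025]), 0.57)]
pipe [(array([0.365, 0.31 , 0.03 ]), 0.98), (array([0.582, 0.192, 0.027]), 0.56)]
```

View pics/w3.png

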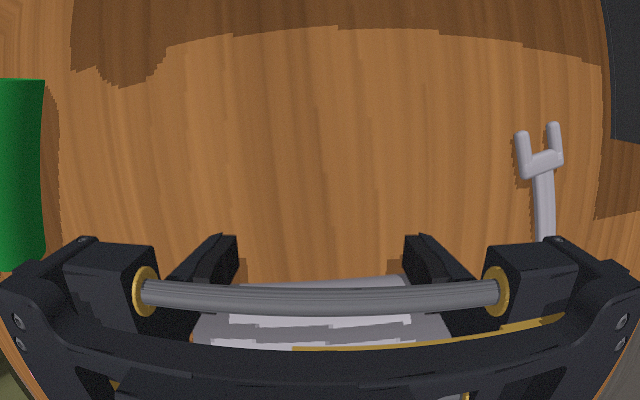

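View pics/t3.png

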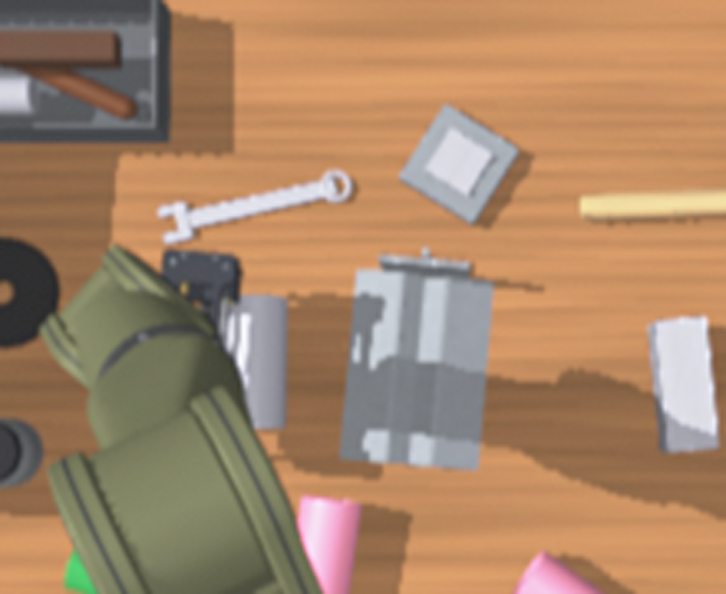

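carry_out --pt "-0.004 0 0 0 0 0" --pt "-0.008 0 0 0 0 0" --pt "-0.012 0 0 0 0 0" --pt "-0.016 0 0 0 0 0" --pt "-0.02 0 0 0 0 0" --pt "-0.024 0 0 0 0 0" --pt "-0.028 0 0 0 0 0" --pt "-0.032 0 0 0 0 0" --pt "-0.036 0 0 0 0 0" --pt "-0.039 0 0 0 0 0" --pt "-0.042 0 0 0 0 0" --pt "-0.045 0 0 0 0 0"

```text
clock: 6.95
tool_pos: [0.5791, 0.1942, 0.021]
eef_rot: [0.736, 0.677, 0.0, -0.0]
contact_force: [-0.3, -0.1, -1.6]
opening: 1.001
```

Run:
```python
from h import *
plan([.585,.18,.02],-4.8)
look("t4")
```

```text
t 6.95 pos [0.5791 0.1942 0.021 ] F [-0.3 -0.1 -1.6] yaw -4.82
shift mm [-13.7   7.1   1. ] turn [ 0.01 -0.01 -0.02]
tool axes x [0.084 0.996 0.   ] y [ 0.996 -0.084  0.   ]
pipe [(array([0.582, 0.147, 0.029]), 0.9), (array([0.277, 0.473, 0.029]), 0.83), (array([0.362, 0.307, 0.032]), 0.75), (array([ 0.786, -0.004, -0.001]), 0.7), (array([ 0.33 , -0.124,  0.033]), 0.62), (array([0.606, 0.028, 0.035]), 0.49)]
```

View pics/t4.png

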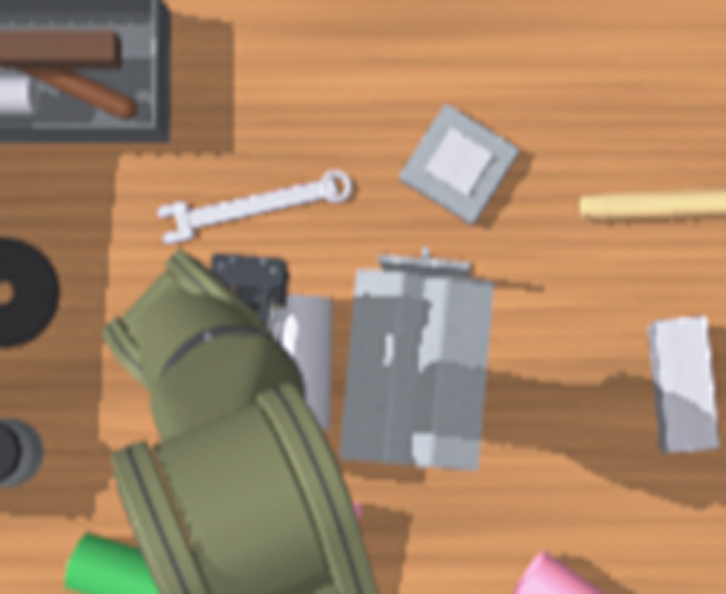

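carry_out --pt "-0.004 0 0 0 0 0" --pt "-0.008 0 0 0 0 0" --pt "-0.012 0 0 0 0 0" --pt "-0.016 0 0 0 0 0" --pt "-0.02 0 0 0 0 0" --pt "-0.024 0 0 0 0 0" --pt "-0.028 0 0 0 0 0" --pt "-0.032 0 0 0 0 0" --pt "-0.036 0 0 0 0 0" --pt "-0.04 0 0 0 0 0" --pt "-0.044 0 0 0 0 0" --pt "-0.048 0 0 0 0 0"

```text
clock: 8.25
tool_pos: [0.5764, 0.1495, 0.0218]
eef_rot: [0.736, 0.677, 0.003, -0.001]
contact_force: [0.1, 9.4, 6.1]
opening: 1.0
```

Run:
```python
from h import *
plan([.585,.18,.02],-4.8)
look("t5",(140,230,230,350),"top",6)
```

```text
t 8.25 pos [0.5764 0.1495 0.0218] F [0.1 9.4 6.1] yaw -4.72
shift mm [31.1  6.1  2. ] turn [ 0.19 -0.31  0.08]
tool axes x [0.082 0.997 0.005] y [ 0.997 -0.082  0.003]
pipe [(array([ 0.332, -0.127,  0.032]), 0.73), (array([0.279, 0.473, 0.026]), 0.69), (array([0.582, 0.109, 0.03 ]), 0.64), (array([0.363, 0.307, 0.029]), 0.58)]
```

View pics/t5.png

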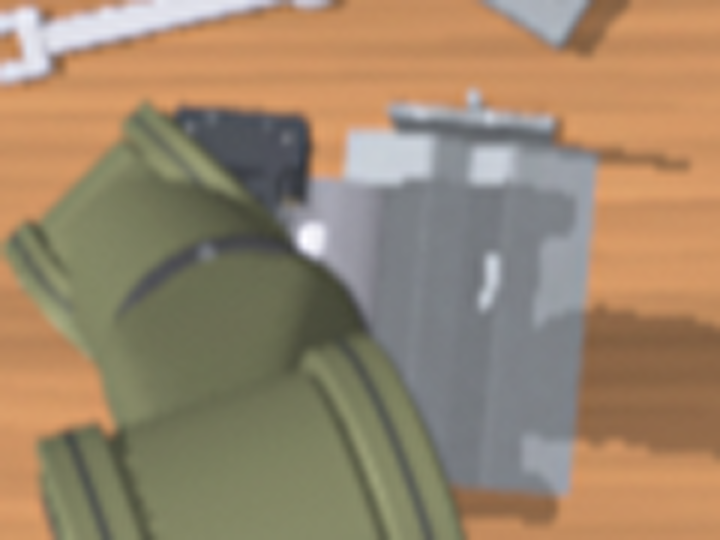

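carry_out --pt "-0.001 0 0.004 0 0 0" --pt "-0.001 0 0.008 0 -4 0" --pt "-0.002 0 0.011 0 -8 0" --pt "-0.002 0 0.012 0 -12 0" --pt "-0.003 0 0.012 0 -16 0" --pt "-0.004 0 0.012 0 -20 0" --pt "-0.004 0 0.012 0 -20 0"

```text
clock: 9.05
tool_pos: [0.5741, 0.1465, 0.0081]
eef_rot: [0.724, 0.668, -0.127, 0.117]
contact_force: [0.1, 2.8, 0.8]
opening: 1.004
```

Run:
```python
from h import *
plan([.585,.18,.02],-4.8)
look("t6",(140,230,230,350),"top",6)
look("s6",(170,270,220,380),"side",5)
```

```text
t 9.05 pos [0.5741 0.1465 0.0081] F [0.1 2.8 0.8] yaw -4.57
shift mm [ 28.1   8.2 -22.9] turn [-0.   19.89  0.24]
tool axes x [ 0.075  0.937 -0.34 ] y [ 0.997 -0.08  -0.001]
pipe [(array([0.28 , 0.475, 0.026]), 0.97), (array([0.584, 0.111, 0.032]), 0.92), (array([0.378, 0.129, 0.031]), 0.75), (array([ 0.33 , -0.126,  0.033]), 0.68)]
pipe [(array([0.362, 0.309, 0.033]), 0.82), (array([0.377, 0.126, 0.026]), 0.79), (array([ 0.332, -0.124,  0.03 ]), 0.69), (array([0.58 , 0.111, 0.03 ]), 0.46)]
```

View pics/t6.png

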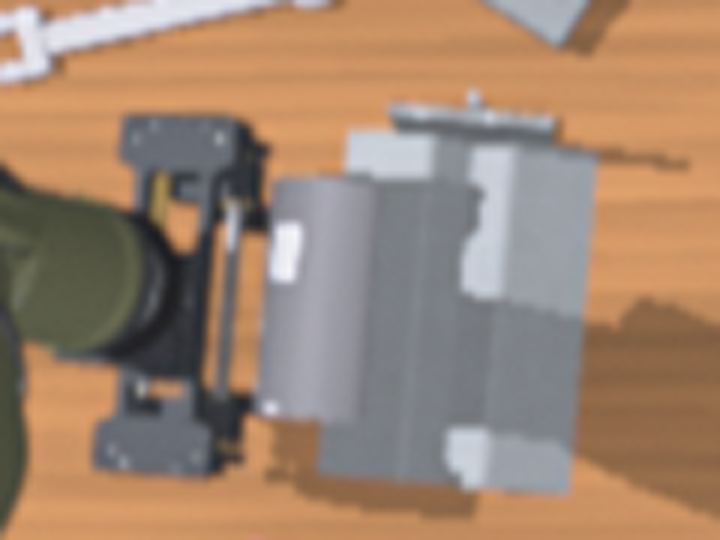

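View pics/s6.png

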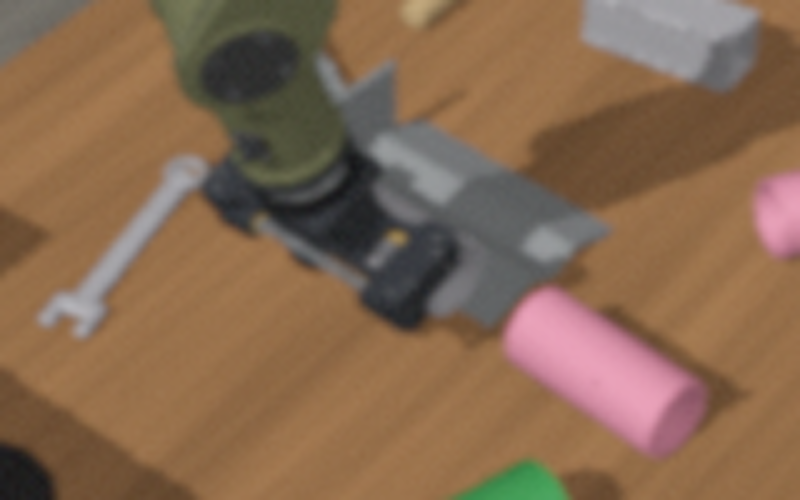

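carry_out --pt "-0.003 0 0 0 0 0" --pt "-0.006 0 0 0 0 0" --pt "-0.01 0 0 0 0 0" --pt "-0.014 0 0 0 0 0" --pt "-0.018 0 0.001 0 0 0" --pt "-0.021 0 0.001 0 0 0" --pt "-0.024 0 0.001 0 0 0" --pt "-0.027 0 0.001 0 0 0" --pt "-0.03 0 0.001 0 0 0" --pt "-0.033 0 0.001 0 0 0" --pt "-0.036 0 0.001 0 0 0" --pt "-0.038 0 0.001 0 0 0"

```text
clock: 10.45
tool_pos: [0.5724, 0.1072, 0.0215]
eef_rot: [0.726, 0.666, -0.126, 0.117]
contact_force: [0.4, 5.6, 1.6]
opening: 1.002
```

Run:
```python
from h import *
plan([.585,.18,.02],-4.8)
look("t7",(140,230,230,350),"top",6)
```

```text
t 10.45 pos [0.5724 0.1072 0.0215] F [0.4 5.6 1.6] yaw -4.85
shift mm [ 69.8   6.4 -23.5] turn [ 0.08 19.75 -0.06]
tool axes x [ 0.08   0.938 -0.338] y [ 0.996 -0.085  0.001]
pipe [(array([0.376, 0.128, 0.029]), 0.75), (array([0.579, 0.072, 0.041]), 0.73), (array([ 0.334, -0.125,  0.032]), 0.55), (array([0.277, 0.473, 0.027]), 0.55)]
```

View pics/t7.png

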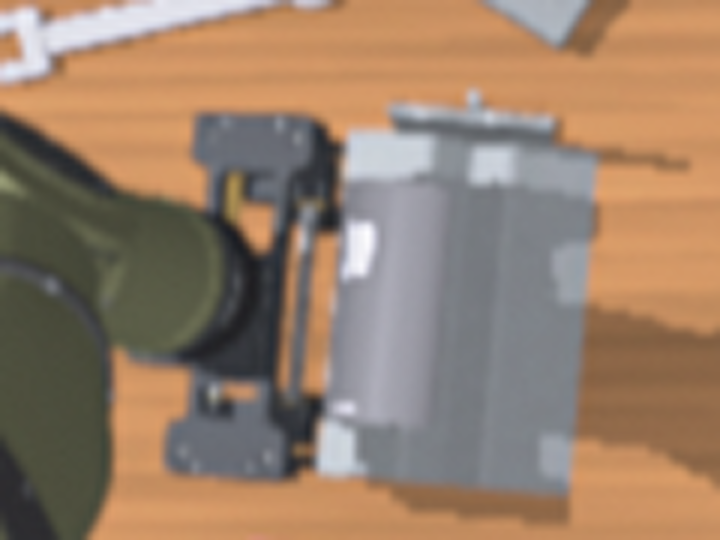

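carry_out --pt "-0.002 0 0 0 0 0" --pt "-0.004 0 0 0 0 0" --pt "-0.006 0 0 0 0 0" --pt "-0.008 0 0.0005 0 0 0" --pt "-0.01 0 0.001 0 0 0" --pt "-0.012 0 0.0015 0 0 0" --pt "-0.0135 0 0.002 0 0 0" --pt "-0.015 0 0.0025 0 0 0" --pt "-0.0165 0 0.003 0 0 0" --pt "-0.018 0 0.0035 0 0 0" --pt "-0.0195 0 0.004 0 0 0" --pt "-0.021 0 0.0045 0 0 0"

```text
clock: 11.75
tool_pos: [0.5699, 0.0853, 0.024]
eef_rot: [0.725, 0.666, -0.128, 0.118]
contact_force: [-0.7, 0.7, 0.3]
opening: 1.001
```

Run:
```python
from h import *
plan([.585,.18,.02],-4.8)
look("t8",(140,230,230,350),"top",6)
```

```text
t 11.75 pos [0.5699 0.0853 0.024 ] F [-0.7  0.7  0.3] yaw -4.82
shift mm [ 91.2   7.1 -29. ] turn [-0.000e+00  2.001e+01 -2.000e-02]
tool axes x [ 0.079  0.936 -0.342] y [ 0.996 -0.084  0.   ]
pipe [(array([0.276, 0.474, 0.026]), 0.95), (array([0.376, 0.126, 0.028]), 0.75), (array([0.573, 0.037, 0.036]), 0.66), (array([ 0.332, -0.127,  0.034]), 0.57)]
```

View pics/t8.png

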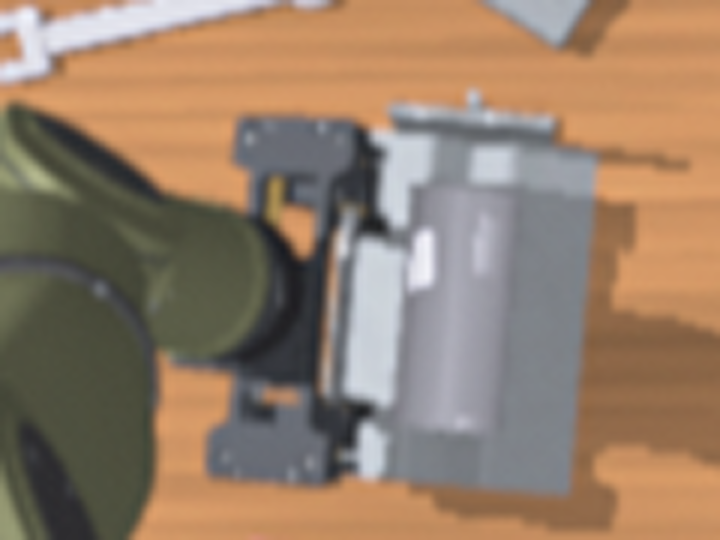

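carry_out --pt "0.02 0 0 0 0 0" --pt "0.03 0 -0.01 0 0 0" --pt "0.025 0 -0.05 0 5 0" --pt "0.01 0 -0.1 0 12 0" --pt "0.0 0 -0.13 0 20 0" --pt "0.0 0 -0.13 0 20 0" --pt "0.0 0 -0.13 0 20 0" --fingers 140

```text
clock: 12.55
tool_pos: [0.5745, 0.1295, 0.1476]
eef_rot: [0.737, 0.676, 0.001, 0.0]
contact_force: [-0.4, 1.7, -0.1]
opening: 0.452
```

Run:
```python
from h import *
s=look("t9",(140,230,230,350),"top",6)
print([(np.round(d["xyz"],3),round(d["p"],2)) for d in r.spot_point(s,"home")+r.spot_point(s,"stop")])
print(ray(s,230+450/6,140+432/6,.0376))
plan([.47,.0415,.15],85.2)
plan([.47,.0415,.15],-94.8); print(r.get_state()["opening"],r.get_state()["q"])
```

```text
pipe [(array([0.364, 0.306, 0.03 ]), 0.94), (array([0.278, 0.474, 0.024]), 0.88), (array([ 0.328, -0.124,  0.033]), 0.85), (array([0.573, 0.037, 0.037]), 0.6)]
[(array([0.608, 0.028, 0.035]), 0.97), (array([0.672, 0.027, 0.036]), 0.72), (array([ 0.574, -0.496, -0.001]), 0.55)]
[0.50792711 0.03695977 0.0376    ]
t 12.75 pos [0.5725 0.1324 0.145 ] F [-0.9  0.2 -0. ] yaw -4.59
shift mm [-98.8 -94.9  -4.7] turn [ -0.1   -0.1  -89.79]
tool axes x [ 0.08   0.997 -0.   ] y [ 0.997 -0.08  -0.002]
t 12.75 pos [0.5725 0.1324 0.145 ] F [-0.9  0.2 -0. ] yaw -4.59
shift mm [-98.8 -94.9  -4.7] turn [-0.1   0.1  90.21]
tool axes x [ 0.08   0.997 -0.   ] y [ 0.997 -0.08  -0.002]
0.4522538145813124 [-0.11591045  0.77812368 -0.32985508  1.75936235  0.37406103  0.66842369
 -0.73445857]
```

View pics/t9.png

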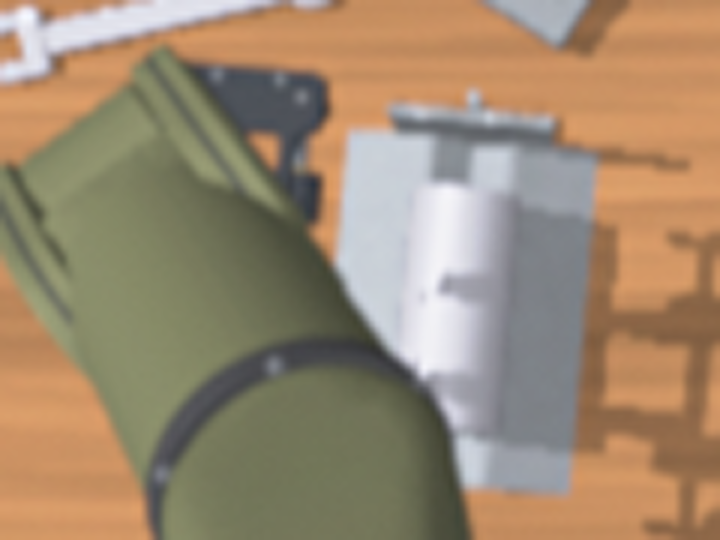

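carry_out --pt "-0.099 -0.09 0 0 0 20" --pt "-0.099 -0.09 0 0 0 40" --pt "-0.099 -0.09 0 0 0 60" --pt "-0.099 -0.09 0 0 0 90.2" --pt "-0.099 -0.09 0 0 0 90.2" --pt "-0.099 -0.09 0 0 0 90.2" --pt "-0.099 -0.09 0 0 0 90.2" --pt "-0.099 -0.09 0 0 0 90.2" --pt "-0.099 -0.09 0 0 0 90.2" --pt "-0.099 -0.09 0 0 0 90.2" --pt "-0.099 -0.09 0 0 0 90.2" --pt "-0.099 -0.09 0 0 0 90.2"

```text
clock: 13.95
tool_pos: [0.4752, 0.0405, 0.1453]
eef_rot: [0.999, -0.042, -0.001, 0.0]
contact_force: [-0.0, -0.2, -0.4]
opening: 0.449
```

Run:
```python
from h import *
plan([.475,.041,.03],-94.8); print(r.get_state()["q"])
look("w10",(0,400,0,640),"wrist",1)
```

```text
t 13.95 pos [0.4752 0.0405 0.1453] F [-0.  -0.2 -0.4] yaw -94.83
shift mm [-1.000e-01 -6.000e-01  1.153e+02] turn [ 0.04  0.09 -0.03]
tool axes x [ 0.996 -0.084 -0.002] y [-0.084 -0.996  0.001]
[-0.2386128   0.66619975  0.09082954  2.09932872 -0.14943113  0.38368021
 -1.68335929]
pipe [(array([0.572, 0.036, 0.032]), 0.89), (array([0.367, 0.311, 0.03 ]), 0.59)]
```

View pics/w10.png

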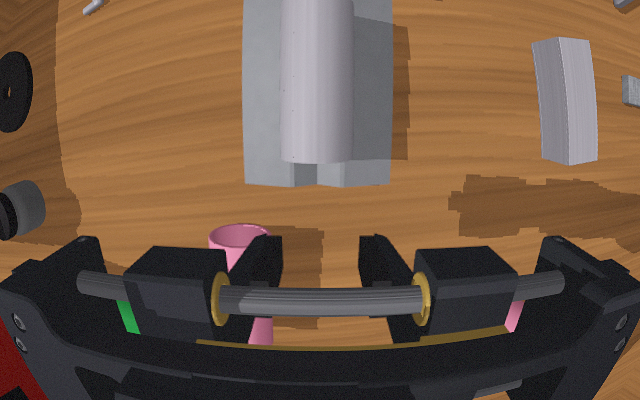

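carry_out --pt "0 0 0.04 0 0 0" --pt "0 0 0.07 0 0 0" --pt "0 0 0.095 0 0 0" --pt "0 0 0.11 0 0 0" --pt "0 0 0.115 0 0 0" --pt "0.005 0 0.115 0 0 0" --pt "0.009 0 0.115 0 0 0" --pt "0.012 0 0.115 0 0 0" --pt "0.015 0 0.115 0 0 0"

```text
clock: 14.95
tool_pos: [0.4916, 0.0374, 0.032]
eef_rot: [0.999, -0.044, 0.001, -0.0]
contact_force: [1.1, 0.2, -0.5]
opening: 0.448
```

Run:
```python
from h import *
plan([.499,.0385,.03],-94.8)
look("t11",(140,230,230,350),"top",6)
look("s11",(170,270,220,380),"side",5)
```

```text
t 14.95 pos [0.4916 0.0374 0.032 ] F [ 1.1  0.2 -0.5] yaw -95.02
shift mm [ 7.3 -1.8  2. ] turn [-0.02 -0.11 -0.22]
tool axes x [ 0.996 -0.088  0.002] y [-0.088 -0.996 -0.   ]
pipe [(array([0.367, 0.308, 0.032]), 0.98), (array([ 0.332, -0.124,  0.033]), 0.85), (array([0.577, 0.035, 0.037]), 0.79), (array([0.28 , 0.474, 0.027]), 0.63)]
pipe [(array([ 0.332, -0.126,  0.03 ]), 0.8), (array([0.376, 0.124, 0.023]), 0.65), (array([0.363, 0.311, 0.03 ]), 0.57), (array([ 0.785, -0.01 ,  0.004]), 0.52), (array([0.577, 0.033, 0.037]), 0.51)]
```

View pics/s11.png

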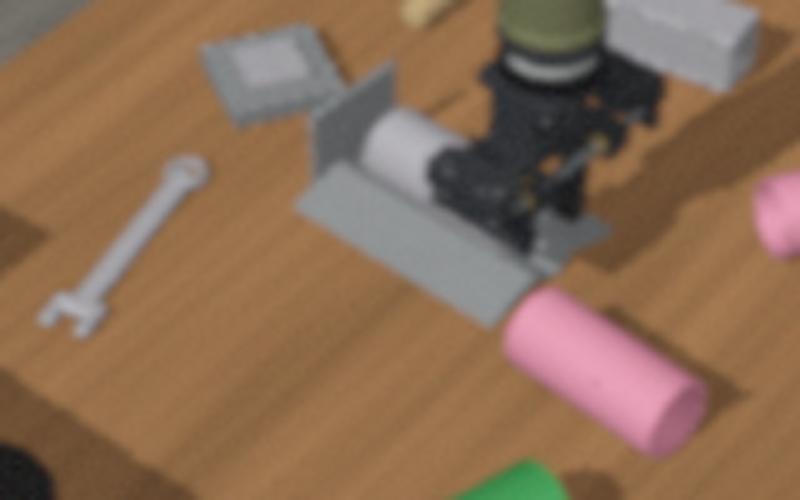

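View pics/t11.png

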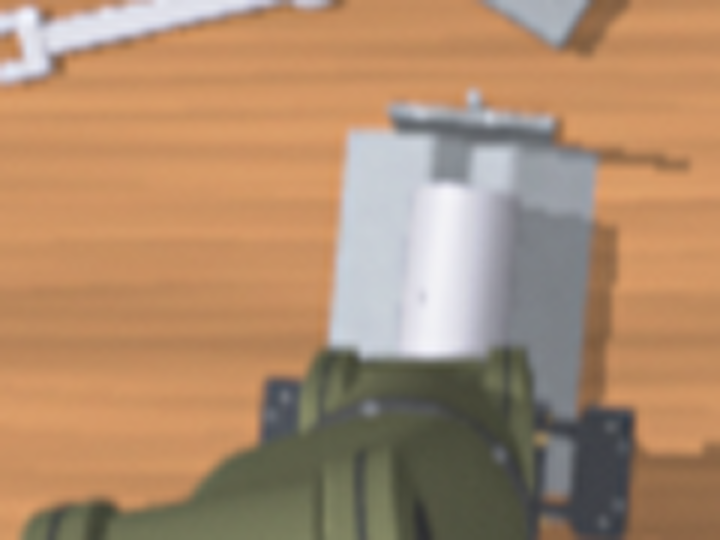

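carry_out --pt "0.003 -0.001 0 0 0 0" --pt "0.006 -0.002 0 0 0 0" --pt "0.009 -0.002 0 0 0 0" --pt "0.012 -0.002 0 0 0 0" --pt "0.015 -0.002 0 0 0 0" --pt "0.018 -0.002 0 0 0 0" --pt "0.021 -0.002 0 0 0 0" --pt "0.024 -0.002 0 0 0 0" --pt "0.027 -0.002 0 0 0 0" --pt "0.029 -0.002 0 0 0 0" --pt "0.031 -0.002 0 0 0 0" --pt "0.033 -0.002 0 0 0 0"

```text
clock: 16.35
tool_pos: [0.5236, 0.0366, 0.0312]
eef_rot: [0.999, -0.044, -0.0, -0.0]
contact_force: [-3.5, 1.6, -0.2]
opening: 0.451
```

Run:
```python
from h import *
plan([.532,.036,.03],-94.8)
look("t12",(140,230,230,350),"top",6)
look("w12",(0,200,120,520),"wrist",2)
```

```text
t 16.35 pos [0.5236 0.0366 0.0312] F [-3.5  1.6 -0.2] yaw -95.01
shift mm [ 8.4 -0.1  1.2] turn [-0.01  0.01 -0.21]
tool axes x [ 0.996 -0.087 -0.   ] y [-0.087 -0.996 -0.   ]
pipe [(array([0.272, 0.472, 0.026]), 0.98), (array([0.601, 0.032, 0.038]), 0.8), (array([ 0.33 , -0.126,  0.034]), 0.7), (array([0.364, 0.309, 0.032]), 0.57)]
pipe [(array([0.6  , 0.035, 0.034]), 0.63)]
```

View pics/t12.png

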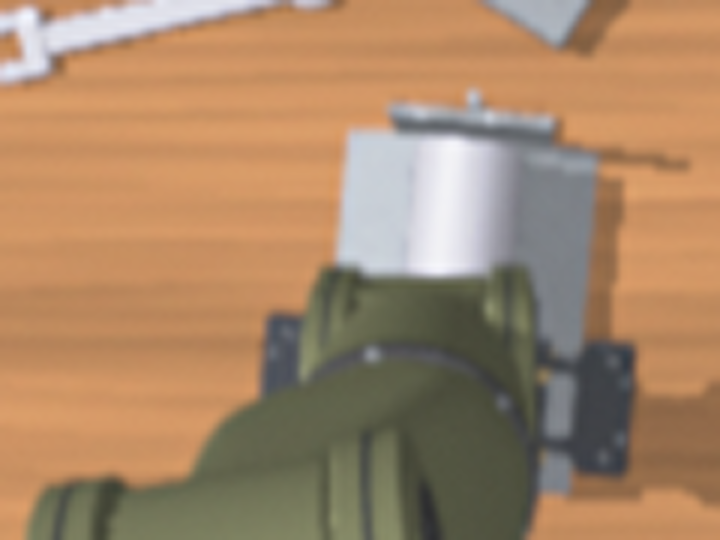

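View pics/w12.png

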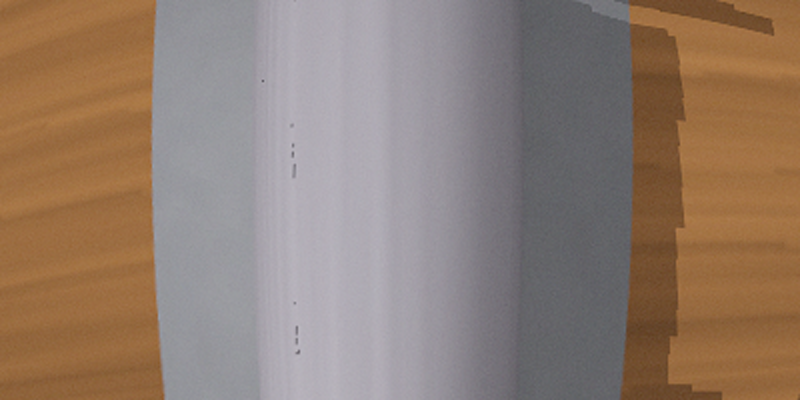

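carry_out --pt "0.001 0 0 0 0 0" --pt "0.002 0 0 0 0 0" --pt "0.003 0 0 0 0 0" --pt "0.004 0 0 0 0 0" --pt "0.005 0 0 0 0 0" --pt "0.006 0 0 0 0 0" --pt "0.006 0 0 0 0 0"

```text
clock: 17.25
tool_pos: [0.53, 0.0358, 0.0312]
eef_rot: [0.999, -0.044, 0.0, 0.0]
contact_force: [-3.7, 1.5, 1.1]
opening: 0.451
```

carry_out --pt "0.001 0 0 0 0 0" --pt "0.002 0 0 0 0 0" --pt "0.002 0 0 0 0 0"

```text
clock: 17.55
tool_pos: [0.5319, 0.0356, 0.0312]
eef_rot: [0.999, -0.044, 0.0, 0.0]
contact_force: [-3.2, 1.7, 0.6]
opening: 0.447
```

carry_out --pt "0.001 0 0 0 0 0" --pt "0.002 0 0 0 0 0" --pt "0.002 0 0 0 0 0"

```text
clock: 17.85
tool_pos: [0.5323, 0.0356, 0.0311]
eef_rot: [0.999, -0.044, -0.001, 0.0]
contact_force: [-6.0, 1.3, 2.3]
opening: 0.448
```

Run:
```python
from h import *
plan([.532,.036,.03],-94.8)
look("t13",(130,200,270,350),"top",8)
look("s13",(170,250,240,350),"side",7)
```

```text
t 17.85 pos [0.5323 0.0356 0.0311] F [-6.   1.3  2.3] yaw -95.0
shift mm [-0.4 -0.4  1.1] turn [ 0.02  0.15 -0.2 ]
tool axes x [ 0.996 -0.087 -0.003] y [-0.087 -0.996  0.   ]
pipe [(array([0.363, 0.307, 0.034]), 0.93), (array([0.276, 0.472, 0.028]), 0.82), (array([0.611, 0.03 , 0.037]), 0.56)]
pipe [(array([ 0.331, -0.124,  0.032]), 0.84), (array([0.376, 0.125, 0.023]), 0.82), (array([0.612, 0.033, 0.038]), 0.64)]
```

View pics/t13.png

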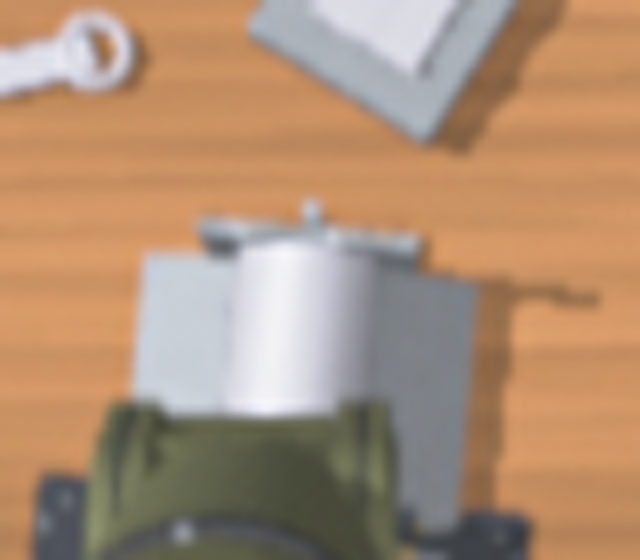

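View pics/s13.png

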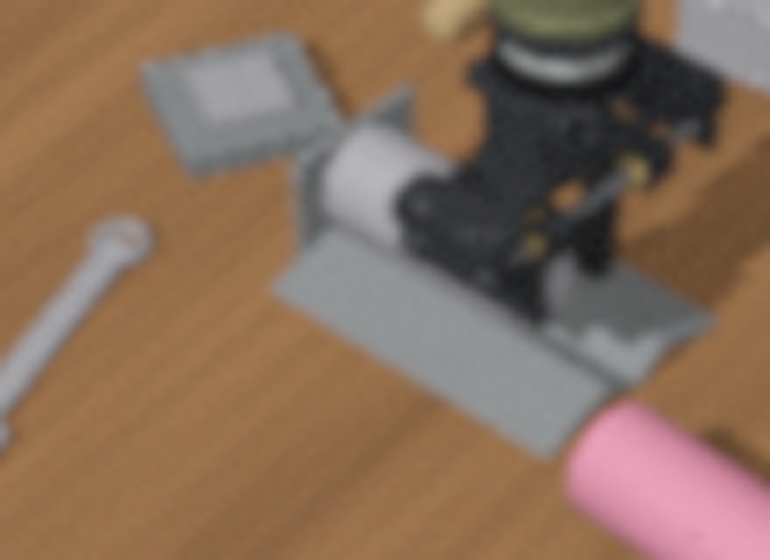

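carry_out --pt "0.001 0 0 0 0 0" --pt "0.0025 0 0 0 0 0" --pt "0.0025 0 0 0 0 0"

```text
clock: 18.35
tool_pos: [0.5324, 0.0356, 0.0311]
eef_rot: [0.999, -0.043, -0.004, 0.0]
contact_force: [-9.8, 1.9, 5.8]
opening: 0.45
```

carry_out --pt "-0.003 0 0 0 0 0" --pt "-0.007 0 0 0 0 0" --pt "-0.014 0 0 0 0 0" --pt "-0.024 0 0 0 0 0" --pt "-0.034 0 0 0 0 0" --pt "-0.034 0 0 0 0 0" --pt "-0.034 0 -0.02 0 0 0" --pt "-0.034 0 -0.06 0 0 0" --pt "-0.034 0 -0.1 0 0 0" --pt "-0.034 0 -0.12 0 0 0" --pt "-0.034 0 -0.12 0 0 0"

```text
clock: 19.45
tool_pos: [0.5044, 0.0384, 0.1539]
eef_rot: [0.999, -0.044, 0.003, -0.0]
contact_force: [0.3, -0.1, -0.9]
opening: 0.45
```

Run:
```python
from h import *
plan([.532,.036,.03],-94.8)
s=look("t14",(130,220,230,350),"top",6)
print([np.round(d["xyz"],3) for d in r.spot_point(s,"home")[:1]+r.spot_point(s,"stop")[:1]])
s=look("s14",(170,250,240,350),"side",7)
s=look("w14",(0,400,0,640),"wrist",1)
cv2.imwrite("pics/full14.png",r.snapshot("top")["img"])
```

```text
t 19.45 pos [0.5044 0.0384 0.1539] F [ 0.3 -0.1 -0.9] yaw -95.05
shift mm [2.690e+01 1.000e-01 1.241e+02] turn [-0.07 -0.38 -0.25]
tool axes x [ 0.996 -0.088  0.007] y [-0.088 -0.996 -0.001]
pipe [(array([0.278, 0.476, 0.028]), 0.83), (array([0.361, 0.307, 0.03 ]), 0.72), (array([ 0.33 , -0.128,  0.032]), 0.68)]
[array([0.61 , 0.026, 0.035]), array([0.673, 0.027, 0.034])]
pipe [(array([0.375, 0.125, 0.026]), 0.92), (array([0.609, 0.032, 0.04 ]), 0.76), (array([ 0.332, -0.127,  0.033]), 0.68), (array([0.363, 0.308, 0.031]), 0.63)]
pipe [(array([0.378, 0.129, 0.028]), 0.91), (array([0.608, 0.034, 0.036]), 0.76), (array([0.367, 0.311, 0.027]), 0.65)]
```

View pics/t14.png

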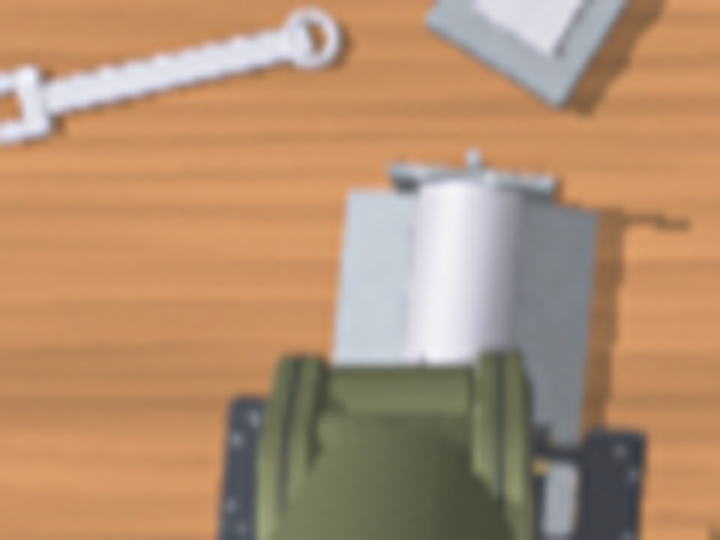

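View pics/s14.png

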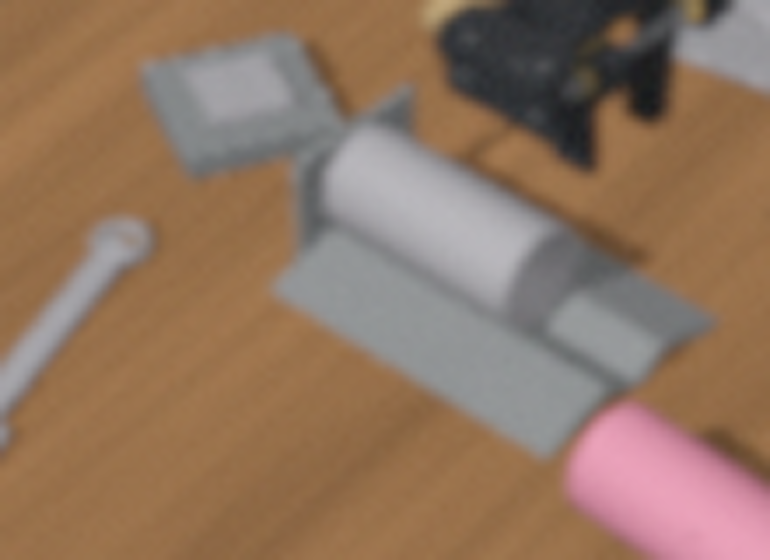

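View pics/full14.png

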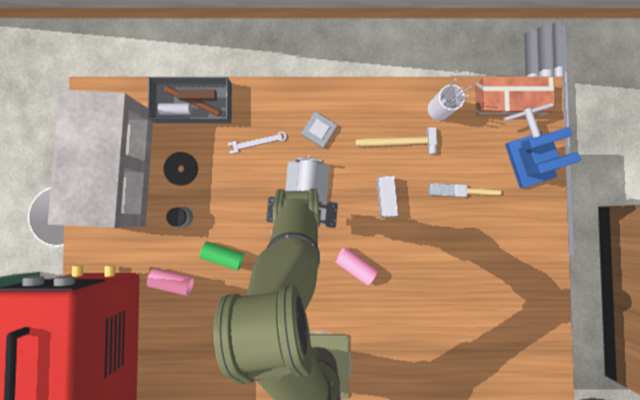

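The pipe lies in the V with its far end on the plate at side crop (340,170). The other objects are unmoved and the gripper is clear.

Run:
```python
from h import *
print(r.finish_job())
```

```text
the job is handed in; nothing more can be done
None
```

The grey pipe is seated in the saddle's V with its far end against the stop plate, and I handed the job in at about 20 s of the 58 s allowed. I rolled it with both open fingers along the bench, up the left ramp and over the crest. I then pushed it endwise with the part-closed fingers and never gripped or lifted it.

**Against the stop:** at the end of the push, the tool stopped advancing at x = 0.532 m while the force rose from 3 N to 10 N. After the fingers backed off, the pipe's centre read (0.608–0.609, 0.032–0.034) m in the side and wrist pictures. My estimate of home from the saddle's corners and the networks is about (0.608, 0.030) m, so they agree within measuring error.

**Clear of everything:** the gripper was up at z = 0.154 m with about zero force. In the last top picture the tube, tools, magnet, disc and jar lie where they started. The near pink tube was hidden by the arm in that picture, but the side and wrist views put it unmoved.

**What disagreed or was missed:**
- In that last top picture the network did not report the seated pipe, which was half hidden by the arm.
- The "home" and "stop" y readings varied by up to 10 mm between pictures.
- At the foot of the ramp the vertical push needed 9 N, with high finger friction. I tilted the fingers 20° for the climb, and the readings then stayed at or below 6 N.

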